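Park the flour mill's wheel with its stem up

ROBOT

A 7-joint arm with a two-finger parallel gripper is mounted at the origin on the work surface. World frame = base frame: x ahead of the robot, y to its left, z up, the work surface at z = 0. Lengths are in mm, angles in rad, forces in N, time in s.
With the tool pointing down it reaches from about 400 to 875 mm from the base axis. Payload 4.4 kg.
Tool frame: the origin (TCP) lies at the very end of the fingers, on their centre line; the grasp point (between the pads) lies 19 mm behind it; y points along the fingers, x is the direction in which the jaws open and shut, and the axes are right-handed (so a half turn about y gives the same grasp; the last joint's range is limited). The gripper opens to 85 mm and grips with 20 to 120 N. Pads are 22 mm wide; open, the fingers measure 114 mm over their backs; the gripper's body (76 mm by 85 mm) begins 54 mm behind the grasp point. The pads swing forward as they close: fully open they stand 13 mm farther back than shut.
Start: joints at [1.176, 0.628, 0.038, 1.517, -0.027, 0.996, -0.02], TCP at [209.918, -615.185, 231.313] pointing down, gripper open.
Joint ranges: [-3.06, 3.06], [-0.37, 2.12], [-1.25, 1.32], [0.18, 2.47], [-1.1, 4.24], [0.23, 1.98], [-2.94, 2.94]. Speed limits (rad/s): [2.57, 2.57, 3.14, 3.14, 3.14, 3.14, 3.14].

INTERFACE

Orientations are given as [roll, pitch, yaw] about the fixed x, y, z axes, in that order (R = Rz(yaw) Ry(pitch) Rx(roll)).
In Python, from cell import readout, eyes, finish_job gives the robot as it stands. The module is installed in compiled form; this text tells all that it offers.
- The arm moves only by the tool apply_moves, never from a script. Its argument "commands" is a list that holds one entry, the list of rows, each a list of 6 numbers: the shift along the tool's x, y, z in units of 0.04 m (1.0 is 0.04 m), then the turn, a rotation vector about the tool's x, y, z in units of 5 degrees (1.0 is 5 degrees). A call has 1 to 8 rows; each row shifts and turns the pose as measured when the row begins, along the tool's axes as they then stand; what a row does not reach is not made up. A row lasts 1/12 s, in which the tool goes at most 41.7 mm and 7.16 degrees, less where a joint would pass 70% of its speed; a pose out of reach is approached as far as the arm can. A call with a number of a shift or a turn outside -1 to 1 is refused whole. A call with a gripper value outside its range is refused whole. "claw" is the finger opening in mm, from 0 to 85.4, set as the call begins (left out, the last holds). The fingers move at their own pace and stop on an object; the grip force is fixed at half the most. Time passes only in rows, so rows that do not move let the fingers close. It gives the time, the measured TCP pose, the force and the opening at its end, in the units of the state.
- readout.read_state(): the state, without advancing time (a new reading comes with each control period).
- eyes.get_image(name): name is "scene" or "top"; returns a dict with "image" (420x560x3 uint8, red, green, blue), "mtx" (3x3 intrinsics, pixels), "rvec" (rotation vector, rad) and "tvec" (3), from world to camera coordinates, as OpenCV has them. Camera axes: x right, y down, z forward; pixel columns grow to the right and rows downward; lengths in mm; the calibration is good to about 2 mm. A picture is of the moment at which its call begins. There is no depth.
- finish_job(): hands the job in, once; it reports no verdict.
The state is a dict: "clock": time; "qpos": joint angles; "qd": joint speeds; "tau": joint torques, N m; "eef_pos": TCP position; "tool_rot": TCP orientation; "force": force on the tool from outside, world axes, zero at the start; "torque": the same for the moment, N m; "width": finger opening in mm.
Only numpy, scipy, OpenCV 4.12 (cv2) and the standard library are available. Lean on these libraries where they do the work, as an engineer would, in place of code of your own. Each camera call takes 0.05 s, during which the arm holds its last target. There are 200 camera calls.

TASK

Push the spokes of the hand flour mill's wheel round with the fingertips, one spoke after another through the opening above the orange guard, until the brass stem on the rim points straight up the sloping face at the white arrow; then take the hand away. Push gently, without touching the brass stem or lifting or shifting the mill, and leave the cups, the box grater and the salt pot as they stand.

Things in the scene. Friction and masses are not known exactly. Their poses are not given: they have to be found in the camera images.
- mill: dark teal hand flour mill, 5 kg, loose on rubber feet, base 280 x 260 mm, 237 tall. Origin: centre of underside; x to its tall back, y to its left, z up. Its flat face (350 long, 280 wide) rises at 40 degrees from horizontal towards +x; the wheel turns parallel to it, spoke centre line 36 mm out from the face. A white arrow on the face, 164 to 182 mm up the slope from the axle, marks straight up
- guard_edge (a point): middle of the upper edge of the orange guard, a fixed 5 mm plate over the wheel (its top 57 mm out from the face, 21 mm above the spoke centre line). The edge is straight and level, 202 mm long, 30 mm up the slope from the axle. Below it the spokes are covered; above it, up to the rim, they are open and fingertips can reach in between them to the face
- hub (a point): wheel centre, on the axle at spoke height; fixed to the mill (same axes as the mill)
- wheel (a joint): angle of the wheel (rad): 0 when the brass stem points straight up the slope, positive turns it anticlockwise as seen facing the wheel (from the top towards the mill's left, +y). It turns endlessly either way (also 2 pi means up) and stays where it is left; about 0.16 N m of friction (2 to 3 N at a spoke)
- spokes: the five aluminium spokes, round bars 12 mm thick, 72 degrees apart, from the hub (radius 24 mm) to the black rim (109 to 127 mm from the axle); one spoke is in line with the stem. Origin at the wheel centre; own x along the spoke in line with the stem, z out of the face along the axle
- stem: brass stem, 14 to 20 mm thick, standing outward from the rim, 125 to 155 mm from the axle, at spoke height; turns with the wheel; not to be touched. Origin and axes as for the spokes: it lies along its own +x
- stem_tip (a point): outer end of the brass stem
- top_mark (a point): where the stem's tip must come: 155 mm straight up the slope from the wheel centre, just below the white arrow and at spoke height; fixed to the mill
- cups: bystander: stack of nested coloured plastic cups, 76 mm across, 125 mm tall; origin under its centre
- grater: bystander: steel box grater 70 x 95 mm, 200 mm tall with handle; origin under its centre
- salt: bystander: glass salt pot with steel screw lid, 72 mm across, 85 mm tall; origin under its centre

How it is judged:
By the outcome, as a careful person would: the job done as asked, in the order asked, and still so for the second after the job is handed in, with the robot touching nothing.
It also fails if it takes over 67 s, if anything falls off the work surface, if the arm or the gripper's body presses on something with over 40 N, if the wrist force passes 120 N, or if a joint passes its speed limit or range.

## Working session

There is one attempt and no reset: what is moved stays moved. The work goes in short steps, Python scripts to look and compute and a tool call to move; the robot and the scene stay as the last step left them, time stands still between calls to the robot, and variables do not carry over. Pictures are saved under pics/ and viewed, about 8 in all and at most 12, crops included, and the job is handed in when it is done.

Besides the shell and the picture viewer there is one more tool, called in YAML: its name, and indented under it one key for each argument. apply_moves: Moves the arm, as the interface text tells. Shifts and turns lie within -1 to 1; 1 stands for 0.04 m of shift or 5 degrees of turn. Its arguments: {"type":"object","properties":{"commands":{"type":"array"},"claw":{"type":"number"}},"required":["commands"]}

```bash
mkdir -p pics; python3 - <<'E'
from cell import readout, eyes
import cv2,numpy as np,pickle
print(readout.read_state())
d={}
for n in("scene","top"):
    d[n]=eyes.get_image(n); cv2.imwrite(f"pics/{n}0.png",d[n]["image"][:,:,::-1])
    c=d[n];R=cv2.Rodrigues(np.array(c["rvec"]))[0];print(n,-R.T@np.array(c["tvec"]).ravel(),R.round(2).tolist())
pickle.dump(d,open("im0.pkl","wb"))
E
```

```text
{'clock': 0.0, 'qpos': array([ 1.17620406,  0.62933695,  0.03844298,  1.51841009, -0.02698816,
        0.99630572, -0.02000467]), 'qd': array([-0.00102423,  0.001212  ,  0.00029934, -0.0010115 ,  0.00102509,
       -0.0011881 , -0.00028027]), 'tau': array([ 1.44542469e-04, -5.63414204e+01,  1.22631546e+00, -1.93444848e+01,
        1.09642575e-02,  1.05832180e-02,  2.81788527e-05]), 'eef_pos': array([ 209.69759305, -614.55825918,  230.38161287]), 'tool_rot': array([-1.57083302,  0.00194168, -1.2420041 ]), 'force': array([-0.39433561, -0.09757246, -0.45192573]), 'torque': array([-0.00788781, -0.00301324,  0.00518701]), 'width': 85.40103426627833}
scene [ 997.73768316  652.07011601 1200.45338499] [[-0.81, 0.59, -0.02], [0.48, 0.64, -0.6], [-0.34, -0.49, -0.8]]
top [ 419.99931006  -14.087348   1205.76872524] [[0.02, -1.0, -0.02], [-0.99, -0.02, -0.13], [0.13, 0.02, -0.99]]
```

View pics/scene0.png

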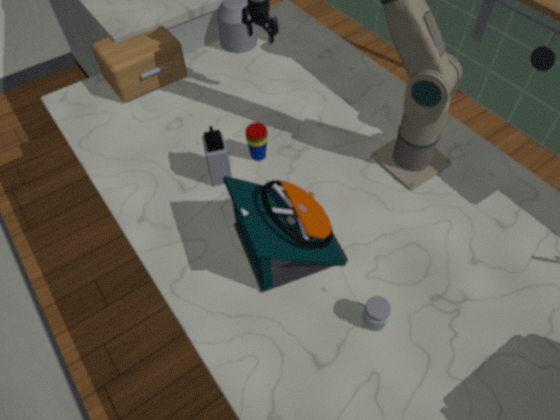

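View pics/top0.png

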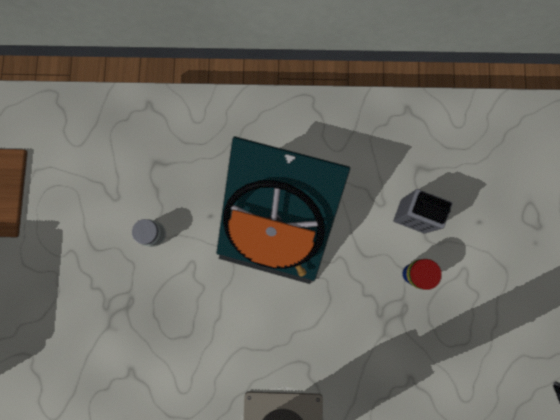

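```bash
python3 - <<'E'
import cv2,numpy as np,pickle
d=pickle.load(open("im0.pkl","rb"))
B={"scene":(215,170,140,125),"top":(210,130,150,160)}
out=[]
for n,(x,y,w,h) in B.items():
    im=d[n]["image"];hsv=cv2.cvtColor(im,cv2.COLOR_RGB2HSV)
    sub=np.zeros(im.shape[:2],np.uint8);sub[y:y+h,x:x+w]=255
    for nm,lo,hi in(("teal",(80,90,15),(100,255,255)),("orange",(5,190,120),(18,255,255)),("brass",(10,80,60),(28,189,255)),("white",(0,0,135),(180,60,255))):
        m=cv2.inRange(hsv,lo,hi)&sub
        for c in cv2.findContours(m,0,2)[0]:
            if cv2.contourArea(c)<6:continue
            p=cv2.approxPolyDP(c,3 if nm!="white" else 1.5,True)[:,0].tolist()
            if len(p)<14 : print(n,nm,cv2.contourArea(c),p)
    out.append(cv2.resize(im[y:y+h,x:x+w],(400,int(400*h/w)),interpolation=cv2.INTER_CUBIC))
H=max(o.shape[0] for o in out)
out=[cv2.copyMakeBorder(o,0,H-o.shape[0],0,0,0) for o in out]
cv2.imwrite("pics/c.png",np.clip(np.hstack(out)[:,:,::-1]*1.5,0,255).astype(np.uint8))
E
```

```text
scene teal 29.5 [[310, 242], [325, 239], [310, 238]]
scene teal 149.0 [[276, 215], [285, 228], [301, 236], [297, 223], [291, 226], [286, 215]]
scene teal 211.0 [[268, 185], [266, 203], [288, 207]]
scene teal 4168.0 [[224, 177], [238, 215], [239, 232], [263, 288], [272, 285], [271, 258], [344, 263], [332, 238], [324, 247], [308, 249], [280, 229], [266, 213], [261, 186]]
scene orange 1149.5 [[282, 182], [308, 233], [327, 235], [328, 220], [311, 194]]
scene brass 35.0 [[287, 182], [312, 194], [331, 229], [313, 193]]
scene white 7.0 [[243, 210], [245, 214], [246, 212]]
scene white 26.5 [[273, 209], [291, 212], [289, 210]]
scene white 16.0 [[275, 185], [282, 194], [280, 188]]
scene white 143.5 [[224, 185], [215, 186], [215, 199], [228, 197]]
top teal 79.5 [[297, 275], [293, 266], [274, 269]]
top teal 13.5 [[308, 228], [316, 231], [315, 240], [316, 227]]
top teal 783.5 [[281, 189], [278, 214], [283, 221], [314, 219], [305, 202]]
top teal 746.0 [[273, 187], [246, 192], [234, 204], [269, 216]]
top orange 2945.0 [[233, 211], [231, 235], [242, 252], [255, 261], [273, 266], [292, 263], [311, 246], [312, 232]]
top brass 58.0 [[296, 266], [298, 274], [303, 275], [305, 271]]
top white 606.5 [[322, 275], [329, 280], [330, 289], [359, 289], [359, 285], [347, 275], [344, 264], [340, 259], [330, 264]]
top white 449.5 [[349, 236], [333, 259], [338, 254], [343, 256], [349, 264], [351, 273], [359, 279], [359, 255], [355, 250], [351, 236]]
top white 60.5 [[359, 227], [353, 233], [359, 246]]
top white 6.0 [[315, 224], [301, 224]]
top white 19.0 [[286, 156], [288, 161], [293, 158]]
top white 23.0 [[218, 150], [216, 151], [212, 148], [214, 149], [211, 151], [210, 147], [210, 156]]
top white 436.5 [[258, 139], [281, 145], [305, 130], [263, 130], [265, 132], [260, 133], [261, 137]]
```

View pics/c.png

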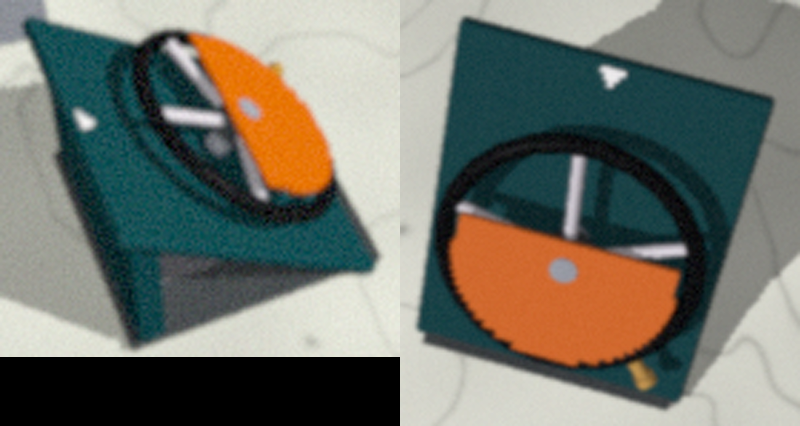

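```bash
cat > h.py <<'E'
import cv2,numpy as np
S,C=np.sin(np.radians(40)),np.cos(np.radians(40))
def cam(d): return cv2.Rodrigues(np.array(d["rvec"],float))[0],np.array(d["tvec"],float).ravel(),np.array(d["mtx"],float)
def proj(d,P): return cv2.projectPoints(np.array(P,float).reshape(-1,3),np.array(d["rvec"],float),np.array(d["tvec"],float),np.array(d["mtx"],float),None)[0][:,0]
def frame(p):  # hub-on-face frame from x,y,z of axle on face and yaw : columns up-slope, left, out
    x,y,z,w=p;Rz=np.array([[np.cos(w),-np.sin(w),0],[np.sin(w),np.cos(w),0],[0,0,1]])
    return np.array([x,y,z]),Rz@np.array([[C,0,-S],[0,1,0],[S,0,C]])
def pt(p,abc): o,R=frame(p); return o+np.atleast_2d(abc)@R.T
def ray(d,uv,p,c):  # pixel -> (a,b) on plane c
    R,t,K=cam(d);o,F=frame(p);cc=F.T@(-R.T@t-o)
    v=np.c_[np.atleast_2d(uv),np.ones(len(np.atleast_2d(uv)))]@np.linalg.inv(K).T@R@F
    return cc[:2]+v[:,:2]*((c-cc[2])/v[:,2])[:,None]
E
python3 - <<'E'
from h import *
import pickle
from scipy.optimize import least_squares
d=pickle.load(open("im0.pkl","rb"))
def ab(L): return [[L,140,0],[L,-140,0],[L-350,140,0],[L-350,-140,0],[30,101,57],[30,-101,57],[173,0,0],[0,0,57]]
top=np.array([[233.3,136.8],[349.9,167.1],[217.5,253.8],[315.8,280.8],[231.7,210],[314,231.2],[289.5,159],[271.1,231.6]])
sc=np.array([[260.5,257.5],[224.5,177],[347.3,261.7],[np.nan]*2,[309.5,237.2],[281.5,182.2],[244.3,212],[302.5,208.2]])
def f(q):
    P=pt(q[:4],ab(q[4])); r=np.r_[proj(d["top"],P)-top,proj(d["scene"],P)-sc]
    return r
g=lambda q:np.nan_to_num(f(q)).ravel()
s=least_squares(g,[500,0,120,-.2,200],x_scale=[10,10,10,.1,10],loss="soft_l1")
print(s.x,np.round(f(s.x),1).tolist())
print("top edge z",pt(s.x[:4],[s.x[4],0,0]),"hub",pt(s.x[:4],[0,0,36]))
np.save("pose.npy",s.x[:4])
for n,uv in dict(spU=[[275.6,188.1],[274.1,218.1]],spR=[[317.6,223.7]],spL=[[231.7,208]],stem=[[301.9,275.5],[297.4,265.7]]).items():
    q=ray(d["top"],uv,s.x[:4],36);print(n,q.round(1).tolist(),np.degrees(np.arctan2(q[:,1],q[:,0])).round(1),np.hypot(*q.T).round(1))
def tab(uv,z):
    R,t,K=cam(d["top"]);v=R.T@np.linalg.inv(K)@[*uv,1];o=-R.T@t;return (o+v*(z-o[2])/v[2]).round()
print("cups",tab((424,273),125),"grater",tab((432,207),190),"salt",tab((148,232),85))
E
```

```text
[ 5.48459391e+02  2.81911030e+01  1.11797588e+02 -2.33029534e-01
  1.88601519e+02] [[-2.3, 0.7], [-0.2, 0.3], [-1.7, 0.7], [-0.6, 0.1], [0.5, 1.2], [0.5, 1.4], [-0.9, -0.5], [-0.1, 0.3], [-2.6, -2.4], [-1.6, -0.8], [-0.7, 2.1], [nan, nan], [-0.4, -2.2], [-0.8, 0.1], [-0.5, 1.9], [-0.8, 0.8]]
top edge z [[689.03150232  -5.17245948 233.02830768]] hub [[525.9444919   33.53481763 139.37518776]]
spU [[109.0, 12.3], [27.0, 1.3]] [6.5 2.8] [109.7  27.1]
spR [[42.9, -103.2]] [-67.5] [111.7]
spL [[24.5, 107.5]] [77.2] [110.3]
stem [[-124.6, -100.3], [-96.9, -82.5]] [-141.2 -139.6] [160.  127.3]
cups [ 424. -337.  125.] grater [ 577. -339.  190.] salt [512. 358.  85.]
```

```bash
cat >> h.py <<'E'
from scipy.spatial.transform import Rotation as Ro, Slerp
p=np.load("pose.npy") if __import__("os").path.exists("pose.npy") else None
def RT(): F=frame(p)[1]; return Ro.from_matrix(np.c_[F[:,0],-F[:,2],F[:,1]])
def where(s): o,F=frame(p); return (F.T@(s["eef_pos"]-o)).round(1), np.degrees((Ro.from_euler("xyz",s["tool_rot"]).inv()*RT()).as_rotvec()).round(1)
def plan(P0,R0,P1,R1,n):
    sl=Slerp([0,1],Ro.concatenate([R0,R1]));rows=[]
    for k in range(n):
        A=sl(k/n);sh=A.inv().apply((P1-P0)/n)/40;w=np.degrees((A.inv()*sl((k+1)/n)).as_rotvec())/5
        rows.append(np.r_[sh,w].round(2).tolist())
    print(rows)
E
python3 - <<'E'
from h import *
from cell import readout
s=readout.read_state();R0=Ro.from_euler("xyz",s["tool_rot"]);P0=s["eef_pos"]
T=RT();P3=pt(p,[58,-35,150])[0];print(P3,T.as_euler("xyz"))
sl=Slerp([0,1],Ro.concatenate([R0,T]))
P1=np.array([330,-480,380.]);P2=np.array([430,-200,400.])
plan(P0,R0,P1,sl(.3),8);plan(P1,sl(.3),P2,sl(.7),9);plan(P2,sl(.7),P3,T,8)
E
```

```text
[489.79456776   6.14240082 263.98593564] [-1.57079633 -0.6981317  -0.23302953]
[[-0.28, -0.47, 0.49, 0.15, -0.42, -0.27], [-0.25, -0.47, 0.51, 0.15, -0.42, -0.27], [-0.22, -0.47, 0.52, 0.15, -0.42, -0.27], [-0.19, -0.46, 0.54, 0.15, -0.42, -0.27], [-0.16, -0.46, 0.55, 0.15, -0.42, -0.27], [-0.13, -0.46, 0.56, 0.15, -0.42, -0.27], [-0.1, -0.45, 0.57, 0.15, -0.42, -0.27], [-0.06, -0.45, 0.58, 0.15, -0.42, -0.27]]
[[-0.46, -0.1, 0.68, 0.18, -0.49, -0.33], [-0.42, -0.1, 0.7, 0.18, -0.49, -0.33], [-0.39, -0.1, 0.72, 0.18, -0.49, -0.33], [-0.36, -0.1, 0.74, 0.18, -0.49, -0.33], [-0.32, -0.1, 0.76, 0.18, -0.49, -0.33], [-0.29, -0.09, 0.77, 0.18, -0.49, -0.33], [-0.25, -0.09, 0.78, 0.18, -0.49, -0.33], [-0.21, -0.08, 0.8, 0.18, -0.49, -0.33], [-0.18, -0.08, 0.81, 0.18, -0.49, -0.33]]
[[-0.37, 0.34, 0.62, 0.15, -0.42, -0.27], [-0.36, 0.34, 0.62, 0.15, -0.42, -0.27], [-0.34, 0.34, 0.63, 0.15, -0.42, -0.27], [-0.33, 0.34, 0.64, 0.15, -0.42, -0.27], [-0.31, 0.34, 0.65, 0.15, -0.42, -0.27], [-0.3, 0.34, 0.65, 0.15, -0.42, -0.27], [-0.28, 0.34, 0.66, 0.15, -0.42, -0.27], [-0.26, 0.34, 0.67, 0.15, -0.42, -0.27]]
```

apply_moves:
  commands:
    - [[-0.28,-0.47,0.49,0.15,-0.42,-0.27],[-0.25,-0.47,0.51,0.15,-0.42,-0.27],[-0.22,-0.47,0.52,0.15,-0.42,-0.27],[-0.19,-0.46,0.54,0.15,-0.42,-0.27],[-0.16,-0.46,0.55,0.15,-0.42,-0.27],[-0.13,-0.46,0.56,0.15,-0.42,-0.27],[-0.1,-0.45,0.57,0.15,-0.42,-0.27],[-0.06,-0.45,0.58,0.15,-0.42,-0.27]]
  claw: 0

```text
clock: 0.77
eef_pos: [328.0, -473.6, 375.5]
tool_rot: [-1.493, -0.188, -0.951]
force: [0.2, -0.2, -0.5]
width: -0.3
```

apply_moves:
  commands:
    - [[-0.46,-0.1,0.68,0.18,-0.49,-0.33],[-0.42,-0.1,0.7,0.18,-0.49,-0.33],[-0.39,-0.1,0.72,0.18,-0.49,-0.33],[-0.36,-0.1,0.74,0.18,-0.49,-0.33],[-0.32,-0.1,0.76,0.18,-0.49,-0.33],[-0.29,-0.09,0.77,0.18,-0.49,-0.33],[-0.25,-0.09,0.78,0.18,-0.49,-0.33],[-0.21,-0.08,0.8,0.18,-0.49,-0.33]]

```text
clock: 1.43
eef_pos: [416.6, -214.4, 397.8]
tool_rot: [-1.478, -0.47, -0.597]
force: [0.5, -0.2, 0.1]
width: -0.0
```

```bash
python3 - <<'E'
from h import *
from cell import readout
s=readout.read_state();R0=Ro.from_euler("xyz",s["tool_rot"]);P0=s["eef_pos"]
print(s["clock"],P0,s["qpos"].round(2),s["width"],where(s));plan(P0,R0,pt(p,[58,-35,150])[0],RT(),14)
E
```

```text
1.4333 [ 416.63123521 -214.38224722  397.75336786] [ 0.79 -0.04 -0.35  2.12 -0.07  0.58 -0.09] -0.027288382132317674 (array([ 128.5, -266.5,  265.5]), array([  6.3, -18. , -12.1]))
[[-0.21, 0.2, 0.38, 0.09, -0.26, -0.17], [-0.2, 0.2, 0.39, 0.09, -0.26, -0.17], [-0.2, 0.2, 0.39, 0.09, -0.26, -0.17], [-0.19, 0.2, 0.39, 0.09, -0.26, -0.17], [-0.19, 0.2, 0.39, 0.09, -0.26, -0.17], [-0.18, 0.2, 0.4, 0.09, -0.26, -0.17], [-0.17, 0.2, 0.4, 0.09, -0.26, -0.17], [-0.17, 0.2, 0.4, 0.09, -0.26, -0.17], [-0.16, 0.2, 0.4, 0.09, -0.26, -0.17], [-0.16, 0.2, 0.41, 0.09, -0.26, -0.17], [-0.15, 0.2, 0.41, 0.09, -0.26, -0.17], [-0.14, 0.2, 0.41, 0.09, -0.26, -0.17], [-0.14, 0.2, 0.41, 0.09, -0.26, -0.17], [-0.13, 0.2, 0.41, 0.09, -0.26, -0.17]]
```

apply_moves:
  commands:
    - [[-0.21,0.2,0.38,0.09,-0.26,-0.17],[-0.2,0.2,0.39,0.09,-0.26,-0.17],[-0.2,0.2,0.39,0.09,-0.26,-0.17],[-0.19,0.2,0.39,0.09,-0.26,-0.17],[-0.19,0.2,0.39,0.09,-0.26,-0.17],[-0.18,0.2,0.4,0.09,-0.26,-0.17],[-0.17,0.2,0.4,0.09,-0.26,-0.17]]

```text
clock: 2.02
eef_pos: [449.8, -102.4, 335.0]
tool_rot: [-1.514, -0.587, -0.418]
force: [0.5, -1.3, 0.2]
width: -0.2
```

apply_moves:
  commands:
    - [[-0.17,0.2,0.4,0.09,-0.26,-0.17],[-0.16,0.2,0.4,0.09,-0.26,-0.17],[-0.16,0.2,0.41,0.09,-0.26,-0.17],[-0.15,0.2,0.41,0.09,-0.26,-0.17],[-0.14,0.2,0.41,0.09,-0.26,-0.17],[-0.14,0.2,0.41,0.09,-0.26,-0.17],[-0.13,0.2,0.41,0.09,-0.26,-0.17],[0,0,0,0,0,0]]

```text
clock: 2.68
eef_pos: [475.1, -21.1, 282.6]
tool_rot: [-1.567, -0.662, -0.271]
force: [-1.2, 0.4, 0.1]
width: 0.1
```

```bash
cat > st.py <<'E'
from h import *
from cell import readout
s=readout.read_state();print(s["clock"],s["qpos"].round(2),*where(s),"F face",(frame(p)[1].T@s["force"]).round(1))
E
python3 st.py
```

```text
2.6833 [ 0.41  0.19 -0.75  2.47  1.7   0.46 -2.14] [ 63.8 -64.9 169.4] [ 1.1 -1.7 -2. ] F face [-0.9  0.1  0.9]
```

```bash
sed -i 's/^def RT.*/TILT=20\ndef RT(): F=frame(p)[1]; return Ro.from_matrix(np.c_[F[:,0],-F[:,2],F[:,1]])*Ro.from_rotvec([0,0,np.radians(TILT)])/' h.py
cat > go.py <<'E'
import sys
exec(open("st.py").read())
a,b,c,n=map(float,sys.argv[1:]);plan(s["eef_pos"],Ro.from_euler("xyz",s["tool_rot"]),pt(p,[a,b,c])[0],RT(),int(n))
E
python3 go.py 62 -50 140 6
```

```text
2.6833 [ 0.41  0.19 -0.75  2.47  1.7   0.46 -2.14] [ 63.8 -64.9 169.4] [ 0.8 -1.9 18. ] F face [-0.9  0.1  0.9]
[[-0.01, 0.12, 0.06, 0.03, -0.06, 0.6], [0.0, 0.12, 0.06, 0.03, -0.06, 0.6], [0.01, 0.12, 0.06, 0.03, -0.06, 0.6], [0.02, 0.12, 0.06, 0.03, -0.06, 0.6], [0.02, 0.12, 0.06, 0.03, -0.06, 0.6], [0.03, 0.12, 0.06, 0.03, -0.06, 0.6]]
```

apply_moves:
  commands:
    - [[0,0,0,0.03,-0.06,0.6],[0,0,0,0.03,-0.06,0.6],[0,0,0,0.03,-0.06,0.6],[0.01,0.1,0.06,0.03,-0.06,0.6],[0.02,0.12,0.06,0.03,-0.06,0.6],[0.03,0.12,0.06,0.03,-0.06,0.6]]

```text
clock: 3.18
eef_pos: [479.6, -16.4, 268.6]
tool_rot: [-1.579, -0.376, -0.232]
force: [0.5, -0.6, 0.4]
width: 0.1
```

```bash
python3 go.py 55 -45 80 6
```

```text
3.1833 [ 0.56  0.26 -0.83  2.23  0.8   0.52 -1.12] [ 57.3 -59.3 156.6] [0.4 0.1 1.6] F face [ 0.7 -0.5 -0.1]
[[0.09, 0.31, 0.06, 0.01, 0.0, 0.05], [0.09, 0.31, 0.06, 0.01, 0.0, 0.05], [0.09, 0.3, 0.06, 0.01, 0.0, 0.05], [0.1, 0.3, 0.06, 0.01, 0.0, 0.05], [0.1, 0.3, 0.06, 0.01, 0.0, 0.05], [0.1, 0.3, 0.06, 0.01, 0.0, 0.05]]
```

apply_moves:
  commands:
    - [[0.09,0.31,0.06,0.01,0,0.05],[0.09,0.31,0.06,0.01,0,0.05],[0.09,0.3,0.06,0.01,0,0.05],[0.1,0.3,0.06,0.01,0,0.05],[0.1,0.3,0.06,0.01,0,0.05],[0.1,0.3,0.06,0.01,0,0.05],[0,0,0,0,0,0]]

```text
clock: 3.77
eef_pos: [533.0, -15.8, 205.2]
tool_rot: [-1.57, -0.346, -0.24]
force: [-0.7, -0.2, -0.1]
width: 0.4
```

```bash
cat > look.py <<'E'
from h import *
from cell import eyes
import sys
n=sys.argv[1];B={"scene":(215,170,140,125),"top":(210,130,150,160)};o=[]
for k,(x,y,w,h) in B.items():
    d=eyes.get_image(k);im=np.clip(d["image"]*1.4,0,255).astype(np.uint8)
    o.append(cv2.resize(im[y:y+h,x:x+w],(400,430),interpolation=cv2.INTER_CUBIC))
cv2.imwrite(f"pics/{n}.png",np.hstack(o)[:,:,::-1])
E
python3 go.py 53 -38 22 6; python3 look.py l1
```

```text
3.7667 [ 0.41  0.45 -0.69  2.17  1.02  0.5  -1.32] [ 56.3 -46.3  74.7] [ 0.1 -0.4 -0.2] F face [-0.5 -0.4  0.3]
[[0.06, 0.21, 0.04, 0.0, -0.01, -0.01], [0.06, 0.21, 0.04, 0.0, -0.01, -0.01], [0.06, 0.21, 0.04, 0.0, -0.01, -0.01], [0.06, 0.21, 0.04, 0.0, -0.01, -0.01], [0.06, 0.21, 0.03, 0.0, -0.01, -0.01], [0.06, 0.21, 0.03, 0.0, -0.01, -0.01]]
```

View pics/l1.png

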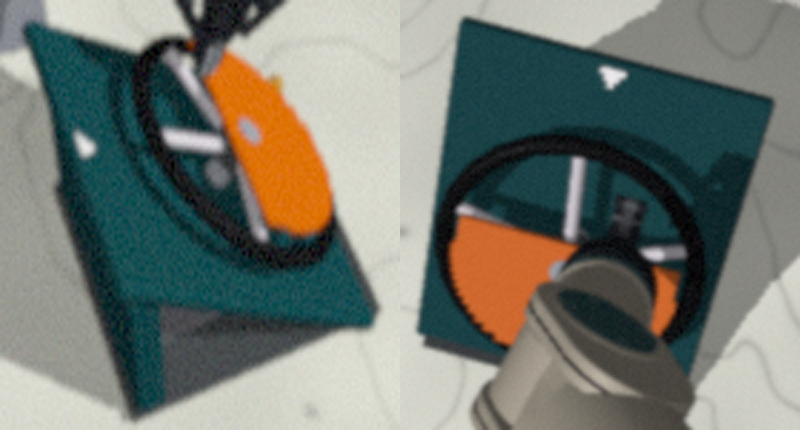

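The top crop (right half) shows the closed fingertips near (628,210), over the open gap between the upward spoke (575,195) and the right spoke (670,252). In the scene crop (left half) they are above the opening. Nothing is touched.

apply_moves:
  commands:
    - [[0.06,0.21,0.04,0,-0.01,-0.01],[0.06,0.21,0.04,0,-0.01,-0.01],[0.06,0.21,0.04,0,-0.01,-0.01],[0.06,0.21,0.04,0,-0.01,-0.01],[0.06,0.21,0.03,0,-0.01,-0.01],[0.06,0.21,0.03,0,-0.01,-0.01],[0,0,0,0,0,0]]

```text
clock: 4.45
eef_pos: [562.8, -14.8, 168.2]
tool_rot: [-1.574, -0.358, -0.233]
force: [-0.7, -0.4, -0.3]
width: 0.3
```

```bash
python3 go.py 53 0 22 8
```

```text
4.45 [ 0.32  0.54 -0.59  2.15  1.2   0.46 -1.47] [ 54.5 -38.5  27.9] [ 0.2 -0.   0.5] F face [-0.6 -0.5  0.2]
[[0.0, 0.02, 0.12, 0.0, -0.0, 0.01], [0.0, 0.02, 0.12, 0.0, -0.0, 0.01], [0.0, 0.02, 0.12, 0.0, -0.0, 0.01], [0.0, 0.02, 0.12, 0.0, -0.0, 0.01], [0.0, 0.02, 0.12, 0.0, -0.0, 0.01], [0.0, 0.02, 0.12, 0.0, -0.0, 0.01], [0.0, 0.02, 0.12, 0.0, -0.0, 0.01], [0.0, 0.02, 0.12, 0.0, -0.0, 0.01]]
```

apply_moves:
  commands:
    - [[0,0.1,0.04,0,0,0],[0,0.06,0.1,0,0,0],[0,0.02,0.12,0,0,0],[0,0,0.12,0,0,0],[0,0,0.12,0,0,0],[0,0,0.12,0,0,0],[0,0,0.12,0,0,0],[0,0,0.12,0,0,0]]

```text
clock: 5.12
eef_pos: [571.8, 16.3, 163.6]
tool_rot: [-1.582, -0.361, -0.237]
force: [-1.4, -3.7, 0.0]
width: 0.0
```

```bash
python3 go.py 53 40 22 8
```

```text
5.1167 [ 0.23  0.56 -0.58  2.12  1.21  0.5  -1.54] [52.8 -6.2 23.3] [ 0.7 -0.2  0.7] F face [-0.4 -3.9  0.3]
[[0.0, 0.0, 0.14, 0.02, -0.0, 0.02], [0.0, 0.0, 0.14, 0.02, -0.0, 0.02], [0.0, 0.0, 0.14, 0.02, -0.0, 0.02], [0.0, 0.0, 0.14, 0.02, -0.0, 0.02], [0.0, 0.0, 0.14, 0.02, -0.0, 0.02], [0.0, 0.0, 0.14, 0.02, -0.0, 0.02], [0.0, 0.0, 0.14, 0.02, -0.0, 0.02], [0.0, 0.0, 0.14, 0.02, -0.0, 0.02]]
```

apply_moves:
  commands:
    - [[0,0,0.15,0.02,0,0.02],[0,0,0.15,0.02,0,0.02],[0,0,0.15,0.02,0,0.02],[0,0,0.15,0.02,0,0.02],[0,0,0.15,0.02,0,0.02],[0,0,0.15,0.02,0,0.02],[0,0,0.15,0.02,0,0.02],[0,0,0.15,0.02,0,0.02]]

```text
clock: 5.78
eef_pos: [581.1, 56.7, 160.9]
tool_rot: [-1.585, -0.342, -0.243]
force: [-0.0, -4.9, -0.7]
width: -0.2
```

```bash
python3 go.py 53 44 22 3;python3 look.py l2
```

```text
5.7833 [ 0.17  0.59 -0.6   2.07  1.14  0.57 -1.55] [50.8 35.3 21.4] [ 1.  -0.5 -0.4] F face [ 0.4 -4.7 -1.3]
[[0.01, -0.01, 0.07, 0.07, -0.03, -0.03], [0.02, -0.01, 0.07, 0.07, -0.03, -0.03], [0.02, -0.01, 0.07, 0.07, -0.03, -0.03]]
```

View pics/l2.png

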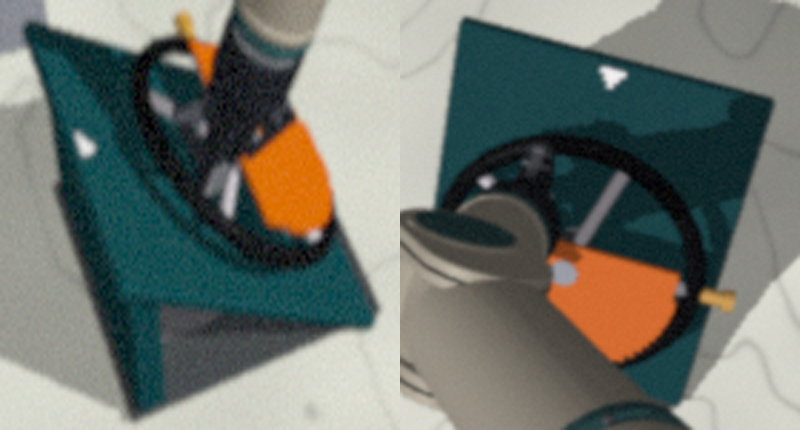

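The brass stem has swung round to the mill's right, at top crop (718,300). The next spoke is at (603,208), and the mill outline hasn't moved. I'll finish this stroke, back off and lift out.

apply_moves:
  commands:
    - [[0.03,0,0.1,0.05,-0.02,0],[0.02,0,0.1,0.05,-0.02,0],[0,0,-0.15,0,0,0],[0,0,-0.15,0,0,0],[0,-0.1,-0.1,0,0,0],[0,-0.4,0,0,0,0],[0,-0.5,0,0,0,0],[0,-0.5,0,0,0,0]]

```text
clock: 6.55
eef_pos: [559.6, 59.0, 217.1]
tool_rot: [-1.566, -0.335, -0.233]
force: [0.5, -1.2, -0.4]
width: -0.2
```

```bash
python3 go.py 55 -52 80 8
```

```text
6.55 [ 0.27  0.49 -0.73  2.06  0.95  0.62 -1.36] [70.6 32.6 78.2] [-0.3  0.  -0.8] F face [ 0.3 -1.1 -0.7]
[[-0.05, 0.01, -0.26, -0.01, 0.0, -0.02], [-0.05, 0.01, -0.26, -0.01, 0.0, -0.02], [-0.05, 0.01, -0.26, -0.01, 0.0, -0.02], [-0.05, 0.01, -0.26, -0.01, 0.0, -0.02], [-0.05, 0.01, -0.26, -0.01, 0.0, -0.02], [-0.05, 0.01, -0.26, -0.01, 0.0, -0.02], [-0.05, 0.01, -0.26, -0.01, 0.0, -0.02], [-0.05, 0.01, -0.26, -0.01, 0.0, -0.02]]
```

apply_moves:
  commands:
    - [[0,0,-0.28,0,0,0],[0,0,-0.28,0,0,0],[0,0,-0.28,0,0,0],[0,0,-0.28,0,0,0],[-0.05,0,-0.28,0,0,0],[-0.05,0,-0.28,0,0,0],[-0.05,0,-0.28,0,0,0],[-0.05,0,-0.28,0,0,0]]

```text
clock: 7.22
eef_pos: [531.2, -24.0, 221.8]
tool_rot: [-1.554, -0.347, -0.226]
force: [-1.1, 0.3, 0.4]
width: -0.4
```

```bash
cat > stem.py <<'E'
from h import *
from cell import eyes
for k in("top","scene"):
    d=eyes.get_image(k);hsv=cv2.cvtColor(d["image"],cv2.COLOR_RGB2HSV);m=cv2.inRange(hsv,(10,80,60),(30,200,255))
    ys,xs=np.nonzero(m);q=ray(d,np.c_[xs,ys],p,36.);r=np.hypot(*q.T);q=q[(r>129)&(r<158)]
    if len(q)>3: c=np.median(q,0);print(k,len(q),c.round(1),np.degrees(np.arctan2(c[1],c[0])).round(1),"r",np.hypot(*c).round(1))
E
python3 stem.py; python3 go.py 53 -50 22 8
```

```text
top 76 [   9.4 -143.2] -86.3 r 143.5
scene 120 [-108.8 -109.4] -134.8 r 154.3
7.3167 [ 0.49  0.43 -0.75  2.16  0.94  0.5  -1.19] [ 66.4 -56.7  87.2] [-0.9  0.2 -0.2] F face [ 0.   0.6 -0.6]
[[0.03, 0.21, 0.02, -0.02, 0.01, -0.01], [0.03, 0.21, 0.02, -0.02, 0.01, -0.01], [0.03, 0.21, 0.02, -0.02, 0.01, -0.01], [0.03, 0.21, 0.02, -0.02, 0.01, -0.01], [0.03, 0.21, 0.02, -0.02, 0.01, -0.01], [0.03, 0.21, 0.02, -0.02, 0.01, -0.01], [0.03, 0.21, 0.02, -0.02, 0.01, -0.01], [0.03, 0.21, 0.02, -0.02, 0.01, -0.01]]
```

apply_moves:
  commands:
    - [[0.03,0.23,0.02,0,0,0],[0.03,0.23,0.02,0,0,0],[0.03,0.23,0.02,0,0,0],[0.03,0.23,0.02,0,0,0],[0.03,0.23,0.02,0,0,0],[0.03,0.23,0.02,0,0,0],[0.03,0.23,0.02,0,0,0],[0,0,0,0,0,0]]

```text
clock: 7.98
eef_pos: [565.3, -18.9, 165.2]
tool_rot: [-1.545, -0.353, -0.227]
force: [0.4, 0.8, 0.0]
width: 0.3
```

```bash
python3 go.py 53 -50 22 8
```

```text
7.9833 [ 0.35  0.55 -0.59  2.15  1.18  0.42 -1.42] [ 55.2 -41.9  23.4] [-1.6  0.3  0.2] F face [ 0.2  0.9 -0.1]
[[-0.01, 0.01, -0.03, -0.04, 0.01, 0.01], [-0.0, 0.01, -0.03, -0.04, 0.01, 0.01], [-0.0, 0.01, -0.03, -0.04, 0.01, 0.01], [-0.0, 0.01, -0.03, -0.04, 0.01, 0.01], [-0.0, 0.01, -0.03, -0.04, 0.01, 0.01], [-0.0, 0.01, -0.03, -0.04, 0.01, 0.01], [-0.0, 0.01, -0.03, -0.04, 0.01, 0.01], [-0.0, 0.01, -0.03, -0.04, 0.01, 0.01]]
```

apply_moves:
  commands:
    - [[0,0.03,0.08,-0.1,0,0],[-0.02,0.02,0.14,-0.1,0,0],[-0.02,0,0.15,-0.08,0,0],[0,0,0.15,0,0,0],[0,0,0.15,0,0,0],[0,0,0.15,0,0,0],[0,0,0.15,0,0,0],[0,0,0.15,0,0,0]]

```text
clock: 8.65
eef_pos: [575.2, 21.8, 164.7]
tool_rot: [-1.584, -0.356, -0.234]
force: [-1.1, -4.3, -2.5]
width: 0.3
```

```bash
python3 go.py 53 44 22 8;python3 stem.py
```

```text
8.65 [ 0.22  0.56 -0.58  2.11  1.18  0.51 -1.52] [55.  -0.  22.9] [ 0.8 -0.   0.4] F face [-1.6 -4.4 -1.8]
[[-0.01, 0.0, 0.14, 0.02, -0.0, 0.01], [-0.01, 0.0, 0.14, 0.02, -0.0, 0.01], [-0.01, 0.0, 0.14, 0.02, -0.0, 0.01], [-0.01, 0.0, 0.14, 0.02, -0.0, 0.01], [-0.01, 0.0, 0.14, 0.02, -0.0, 0.01], [-0.01, 0.0, 0.14, 0.02, -0.0, 0.01], [-0.01, 0.0, 0.14, 0.02, -0.0, 0.01], [-0.01, 0.0, 0.14, 0.02, -0.0, 0.01]]
top 76 [  86.2 -115.5] -53.2 r 144.1
scene 102 [-121.4  -91.3] -143.1 r 151.9
```

apply_moves:
  commands:
    - [[-0.02,0,0.16,0.02,0,0.01],[-0.01,0,0.16,0.02,0,0.01],[-0.01,0,0.16,0.02,0,0.01],[0,0,0.16,0.02,0,0.01],[0,0,0.16,0.02,0,0.01],[0,0,0.15,0.02,0,0.01],[0,0,0.13,0.02,0,0.01],[0,0,0.1,0.02,0,0.01]]

```text
clock: 9.42
eef_pos: [584.3, 70.9, 163.3]
tool_rot: [-1.571, -0.347, -0.233]
force: [0.4, -2.5, 0.3]
width: 0.1
```

```bash
python3 go.py 53 44 22 8;python3 stem.py
```

```text
9.4167 [ 0.15  0.59 -0.6   2.06  1.14  0.56 -1.55] [52.3 49.8 23.4] [ 0.  -0.  -0.1] F face [ 0.9 -2.3 -0.4]
[[0.0, 0.0, -0.02, 0.0, -0.0, -0.0], [0.0, 0.0, -0.02, 0.0, -0.0, -0.0], [0.0, 0.0, -0.02, 0.0, -0.0, -0.0], [0.0, 0.0, -0.02, 0.0, -0.0, -0.0], [0.0, 0.0, -0.02, 0.0, -0.0, -0.0], [0.0, 0.0, -0.02, 0.0, -0.0, -0.0], [0.0, 0.0, -0.02, 0.0, -0.0, -0.0], [0.0, 0.0, -0.02, 0.0, -0.0, -0.0]]
top 80 [142.4 -29.7] -11.8 r 145.5
scene 125 [123.9 -37.7] -16.9 r 129.5
```

Stem at about -12°. I'll back off, lift out and move behind the stem's own spoke.

apply_moves:
  commands:
    - [[0,0,-0.15,0,0,0],[0,0,-0.15,0,0,0],[0.05,-0.2,-0.15,0,0,0],[0,-0.5,0,0,0,0],[0,-0.5,0,0,0,0],[0,-0.5,0,0,0,0],[0,-0.3,-0.2,0,0,0],[0,0,-0.3,0,0,0]]

```text
clock: 10.18
eef_pos: [547.7, 43.8, 240.8]
tool_rot: [-1.561, -0.343, -0.226]
force: [0.4, -0.4, -0.7]
width: -0.1
```

```bash
python3 go.py 58 -48 90 8; python3 stem.py
```

```text
10.1833 [ 0.34  0.43 -0.76  2.08  0.88  0.61 -1.26] [ 79.6  15.  101.6] [-0.7  0.4 -0.4] F face [-0.1 -0.3 -0.8]
[[-0.05, 0.05, -0.2, -0.02, 0.01, -0.01], [-0.05, 0.06, -0.2, -0.02, 0.01, -0.01], [-0.05, 0.06, -0.2, -0.02, 0.01, -0.01], [-0.05, 0.06, -0.2, -0.02, 0.01, -0.01], [-0.05, 0.06, -0.2, -0.02, 0.01, -0.01], [-0.05, 0.06, -0.2, -0.02, 0.01, -0.01], [-0.05, 0.06, -0.2, -0.02, 0.01, -0.01], [-0.05, 0.06, -0.2, -0.02, 0.01, -0.01]]
top 86 [142.4 -27.3] -10.9 r 145.0
scene 145 [-28.9 -42.8] -124.1 r 51.6
```

apply_moves:
  commands:
    - [[-0.06,0,-0.24,0,0,0],[-0.06,0,-0.24,0,0,0],[-0.06,0,-0.24,0,0,0],[-0.06,0,-0.24,0,0,0],[-0.06,0.06,-0.24,0,0,0],[-0.06,0.06,-0.24,0,0,0],[-0.06,0.06,-0.2,0,0,0],[0,0,0,0,0,0]]

```text
clock: 10.95
eef_pos: [514.0, -27.3, 221.9]
tool_rot: [-1.565, -0.335, -0.231]
force: [0.4, 0.3, -0.3]
width: 0.1
```

```bash
python3 go.py 53 -48 24 8
```

```text
10.95 [ 0.49  0.4  -0.74  2.19  0.92  0.5  -1.18] [ 54.9 -61.9  97.7] [-0.4  0.1 -0.8] F face [ 0.1  0.4 -0.4]
[[0.08, 0.22, 0.04, -0.01, 0.0, -0.02], [0.08, 0.22, 0.04, -0.01, 0.0, -0.02], [0.08, 0.22, 0.04, -0.01, 0.0, -0.02], [0.08, 0.22, 0.04, -0.01, 0.0, -0.02], [0.07, 0.22, 0.04, -0.01, 0.0, -0.02], [0.07, 0.22, 0.04, -0.01, 0.0, -0.02], [0.07, 0.22, 0.04, -0.01, 0.0, -0.02], [0.07, 0.22, 0.04, -0.01, 0.0, -0.02]]
```

apply_moves:
  commands:
    - [[0.08,0.23,0.02,0,0,0],[0.08,0.23,0.02,0,0,0],[0.08,0.23,0.02,0,0,0],[0.08,0.23,0.02,0,0,0],[0.07,0.23,0.02,0,0,0],[0.07,0.23,0.02,0,0,0],[0.07,0.23,0.02,0,0,0],[0.05,0.15,0,0,0,0]]

```text
clock: 11.62
eef_pos: [562.1, -31.6, 160.8]
tool_rot: [-1.561, -0.337, -0.231]
force: [-0.5, 0.2, 0.1]
width: -0.1
```

```bash
python3 go.py 53 -25 24 6
```

```text
11.6167 [ 0.36  0.55 -0.58  2.14  1.15  0.43 -1.38] [ 52.3 -55.   20.2] [-0.6  0.1 -0.7] F face [-0.3  0.   0.4]
[[-0.0, -0.01, 0.13, -0.02, 0.0, -0.02], [-0.0, -0.02, 0.13, -0.02, 0.0, -0.02], [-0.0, -0.02, 0.13, -0.02, 0.0, -0.02], [-0.0, -0.02, 0.13, -0.02, 0.0, -0.02], [-0.0, -0.02, 0.13, -0.02, 0.0, -0.02], [-0.0, -0.02, 0.13, -0.02, 0.0, -0.02]]
```

apply_moves:
  commands:
    - [[0,-0.01,0.15,0,0,0],[0,-0.01,0.15,0,0,0],[0,-0.01,0.15,0,0,0],[0,0,0.12,0,0,0],[0,0,0.1,0,0,0],[0,0,0.06,0,0,0],[0,0,0.05,0,0,0],[0,0,0.05,0,0,0]]

```text
clock: 12.28
eef_pos: [569.9, 0.8, 162.8]
tool_rot: [-1.566, -0.338, -0.234]
force: [0.8, -3.3, 0.0]
width: -0.2
```

```bash
python3 go.py 53 -17 24 6; python3 stem.py
```

```text
12.2833 [ 0.29  0.56 -0.59  2.12  1.14  0.47 -1.43] [ 53.6 -21.7  21.6] [-0.2 -0.  -0.6] F face [ 1.2 -3.  -1. ]
[[-0.01, -0.01, 0.02, -0.01, -0.0, -0.02], [-0.01, -0.01, 0.02, -0.01, -0.0, -0.02], [-0.01, -0.01, 0.02, -0.01, -0.0, -0.02], [-0.01, -0.01, 0.02, -0.01, -0.0, -0.02], [-0.01, -0.01, 0.02, -0.01, -0.0, -0.02], [-0.01, -0.01, 0.02, -0.01, -0.0, -0.02]]
top 90 [144.8 -11.6] -4.6 r 145.3
scene 132 [-105.   -24.6] -166.8 r 107.8
```

```bash
cat > ref.py <<'E'
from h import *
import pickle
d=pickle.load(open("im0.pkl","rb"))
# arrow centroid (weighted) in both views; hub cap; guard edge
for k,(x,y,w,h) in dict(top=(280,150,20,16),scene=(236,204,18,14)).items():
    im=d[k]["image"][y:y+h,x:x+w].astype(float).min(2);W=np.clip(im-60,0,None);Y,X=np.mgrid[y:y+h,x:x+w]
    c=[(W*X).sum()/W.sum(),(W*Y).sum()/W.sum()];q=ray(d[k],[c],p,0.)[0];print("arrow",k,np.round(c,2),q.round(1),np.degrees(np.arctan2(q[1],q[0])).round(2))
for k,(x,y,w,h) in dict(top=(263,224,17,15),scene=(296,201,14,15)).items():
    hsv=cv2.cvtColor(d[k]["image"],cv2.COLOR_RGB2HSV)[y:y+h,x:x+w];W=(hsv[...,1]<110).astype(float);Y,X=np.mgrid[y:y+h,x:x+w]
    c=[(W*X).sum()/W.sum(),(W*Y).sum()/W.sum()]
    print("cap",k,int(W.sum()),np.round(c,2),[ray(d[k],[c],p,z)[0].round(1).tolist() for z in(57.,60.,66.)])
for k in("top","scene"):
    hsv=cv2.cvtColor(d[k]["image"],cv2.COLOR_RGB2HSV);m=cv2.inRange(hsv,(3,150,80),(22,255,255))
    c=max(cv2.findContours(m,0,1)[0],key=cv2.contourArea)[:,0].astype(float);q=ray(d[k],c,p,57.)
    e=q[(abs(q[:,1])<85)&(q[:,0]>15)];f=np.polyfit(e[:,1],e[:,0],1);print("guard",k,len(e),"edge a",f[1].round(1),"slope deg",np.degrees(np.arctan(f[0])).round(2),"b range",q[:,1].min().round(1),q[:,1].max().round(1))
E
python3 ref.py
```

```text
arrow top [289.69 157.29] [176.5  -1.8] -0.6
arrow scene [244.16 211.81] [168.2  -8.5] -2.89
cap top 79 [270.67 231.1 ] [[2.2, 1.2], [4.3, 0.9], [8.6, 0.4]]
cap scene 34 [301.85 207.82] [[-3.9, -5.5], [0.8, -1.8], [10.3, 5.5]]
guard top 70 edge a 33.1 slope deg 0.69 b range -104.0 105.6
guard scene 44 edge a 29.8 slope deg 0.66 b range -107.9 105.6
```

apply_moves:
  commands:
    - [[0,0,0.05,0,0,0],[0,0,0.04,0,0,0],[0,0,0.04,0,0,0],[0,0,0,0,0,0]]

```text
clock: 12.72
eef_pos: [571.5, 5.5, 163.2]
tool_rot: [-1.567, -0.339, -0.235]
force: [0.8, -2.2, -0.2]
width: 0.2
```

```bash
python3 st.py; python3 stem.py; python3 look.py l3
```

```text
12.7167 [ 0.28  0.56 -0.59  2.11  1.14  0.48 -1.44] [ 54.2 -16.8  21.6] [-0.2 -0.1 -0.6] F face [ 0.8 -1.9 -0.9]
top 86 [145.4   0.2] 0.1 r 145.4
scene 127 [-103.8  -15.5] -171.5 r 105.0
```

View pics/l3.png

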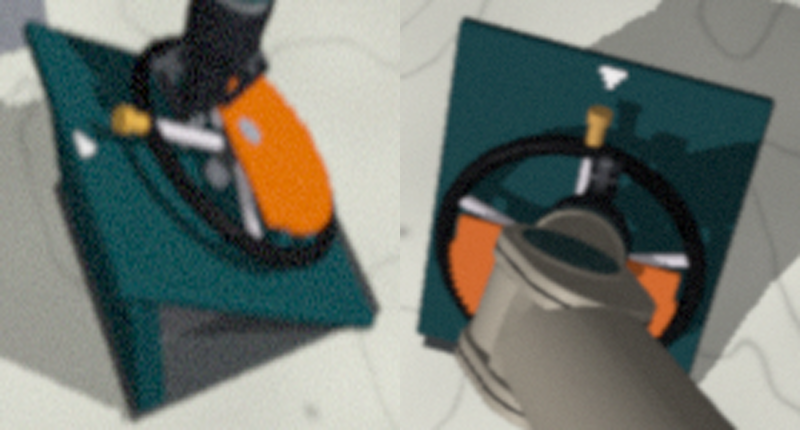

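The stem (top crop 599,127) now points at the arrow (612,77) along the mill's up-slope line. I'll back off, take the hand out and check with a clear view.

apply_moves:
  commands:
    - [[0,0,-0.1,0,0,0],[0,0,-0.15,0,0,0],[0,0,-0.15,0,0,0],[0,-0.3,0,0,0,0],[0,-0.5,0,0,0,0],[0,-0.6,0,0,0,0],[0,-0.7,0,0,0,0],[0,-0.7,0,0,0,0]]

```text
clock: 13.58
eef_pos: [525.5, -3.2, 265.2]
tool_rot: [-1.565, -0.323, -0.231]
force: [1.4, 0.7, -0.6]
width: 0.1
```

apply_moves:
  commands:
    - [[-0.1,-0.4,-0.6,0,0,0],[-0.1,-0.4,-0.7,0,0,0],[-0.1,-0.4,-0.8,0,0,0],[-0.1,-0.3,-0.8,0,0,0],[-0.1,-0.2,-0.8,0,0,0],[-0.1,-0.1,-0.8,0,0,0],[-0.1,0,-0.5,0,0,0],[0,0,0,0,0,0]]

```text
clock: 14.25
eef_pos: [428.9, -193.2, 330.5]
tool_rot: [-1.568, -0.336, -0.223]
force: [0.2, 0.4, -0.5]
width: -0.2
```

```bash
cat > ang.py <<'E'
# fresh pose-free check: up direction from guard edge normal + arrow, stem & hub-cap in the same averaged images
from h import *
from cell import eyes
import pickle
p0=p
d=eyes.get_image("top");acc=[d["image"].astype(float)]+[eyes.get_image("top")["image"].astype(float) for _ in range(5)]
im=np.mean(acc,0).round().astype(np.uint8);d["image"]=im;s=eyes.get_image("scene");pickle.dump(dict(top=d,scene=s),open("im0.pkl","wb"))
hsv=cv2.cvtColor(im,cv2.COLOR_RGB2HSV);sat=hsv.astype(float)
ys,xs=np.nonzero(cv2.inRange(hsv,(10,80,40),(30,255,255)));q=ray(d,np.c_[xs,ys],p,36.);r=np.hypot(*q.T);k=(r>128)&(r<158)&(abs(q[:,1])<25)
st=q[k].mean(0);v=np.linalg.svd(q[k]-st)[2][0];print("stem",k.sum(),st.round(1),"dir from hub0",np.degrees(np.arctan2(st[1],st[0])).round(2),"own axis",np.degrees(np.arctan(v[1]/v[0])).round(2))
ys,xs=np.nonzero((hsv[...,1]<70)&(hsv[...,2]>85));q=ray(d,np.c_[xs,ys],p,36.);r=np.hypot(*q.T);t=np.degrees(np.arctan2(q[:,1],q[:,0]))
for c in(0,72,-72):
    k=(r>45)&(r<105)&(abs(t-c)<10)&(q[:,0]>25);
    if k.sum()>5: print("spoke",c,k.sum(),t[k].mean().round(2),"mean r",r[k].mean().round())
E
python3 ang.py; python3 ref.py; python3 st.py; python3 look.py l4
```

```text
stem 93 [143.6   0.2] dir from hub0 0.06 own axis -2.44
spoke 0 106 1.07 mean r 76.0
spoke 72 46 70.06 mean r 91.0
spoke -72 43 -70.7 mean r 92.0
arrow top [289.75 157.22] [176.7  -1.9] -0.63
arrow scene [244.17 211.8 ] [168.2  -8.5] -2.9
cap top 80 [270.74 231.1 ] [[2.2, 1.0], [4.4, 0.8], [8.7, 0.3]]
cap scene 35 [301.69 208.  ] [[-2.7, -4.5], [2.0, -0.9], [11.5, 6.4]]
guard top 70 edge a 33.1 slope deg 0.83 b range -104.3 105.6
guard scene 44 edge a 29.7 slope deg 1.59 b range -107.9 106.2
14.6 [ 1.37  0.21 -1.14  2.11  0.28  0.63 -0.14] [  92.5 -235.9  208.9] [-0.6  1.2 -0.7] F face [-0.   0.9 -0.4]
```

View pics/l4.png

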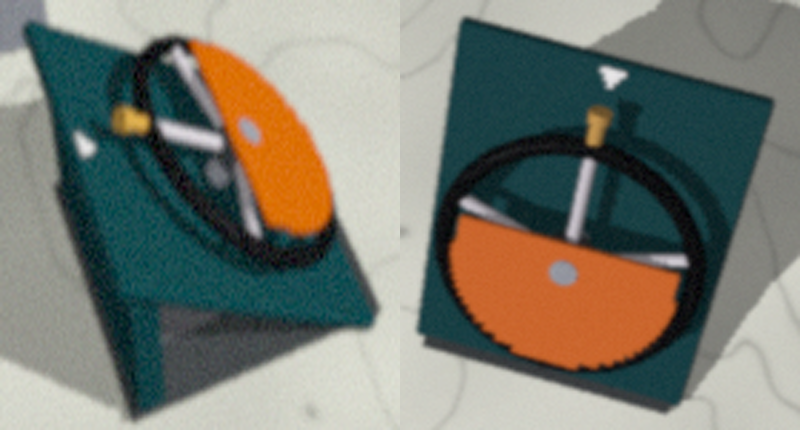

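```bash
python3 -c "
from cell import finish_job
print(finish_job())"
```

```text
the job is handed in; nothing more can be done
None
```

The brass stem now points up the slope at the white arrow, and I handed the job in at about 15 s on the robot's clock, against the 67 s limit. I pushed three spokes in turn with the shut fingertips through the opening above the guard, about 140° anticlockwise in all. Then I lifted the hand out and moved it well clear.

**Last checks, with a clear view:**
- **Stem angle:** different measurements put the stem between -0.2° and +0.9° of straight up. One pixel is about 1° here, so I did not correct further.
- **Disagreement:** the scene camera's readings did not agree. Its arrow bearing and guard-edge readings differ from the top camera's by 1 to 2°, and its stem detection was false. I relied on the top camera.
- **Mill:** the arrow and hub cap are within 0.1 to 0.2 pixel of where they started (0.5 mm or less), so the mill did not visibly move.
- **Forces:** the tool force readings I took while pushing were 5 N or less.
- **Other objects:** I kept the hand away from the cups, box grater and salt pot, but did not measure their positions again at the end.

On the way in, the elbow joint came up to its 2.47 rad limit, and its reading to two decimals was exactly 2.47. I then tilted the tool 20° closer to vertical and worked from there.

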